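# Engage the mill's marked gear and hold its run dial at the third click

## Task

Run the bench mill at the marked gear: swing its flat steel lever from the parked notch into the notch that the raised index peg points out, and let go of it there. Only then turn the black spring-return dial clockwise past its first two clicks to the third and finish holding it there with the fingers, against its spring; leave the lever engaged and the glassware and tools around undisturbed.

Things in the scene. Friction and masses are not known exactly. Their poses are not given: they have to be found in the camera images.
- lever_grip (a point): centre of the lever's upright black handle, a round post 24 mm in diameter and 46 mm tall (this point is about half-way up, 20 mm below its top, 135 mm above the table, 50 mm above the deck). The lever is a flat steel arm that swings level, about the upright hub pin; the handle stands 90 mm from the pin and there are only low parts (under 30 mm above the deck, the hub, arm and index peg) around it
- lever_hub (a point): the lever's hub pin axis at deck height; the lever swings about the vertical through it
- lever (a joint): lever angle, rad; 0 = parked in the leftmost notch (seen from the robot), growing counter-clockwise seen from above, so the handle passes across the robot's side of the hub towards the dial. Four spring detent notches at 0, 0.35, 0.70 and 1.05, end stops at -0.04 and 1.09. It needs about 3 N at the handle to leave a notch and snaps into the nearest one when let go. It starts parked
- index_peg: the raised index peg, a plain metal peg 24 mm in diameter and 22 mm tall on the deck, outside the lever's quadrant, 134 mm from the hub pin, straight outward of the notch to be used (at lever 0.35, 0.70 or 1.05, it varies); the lever then points from the hub at the peg, its handle centre 44 mm from the peg's axis. Origin at the centre of its foot. The two other notches have only low studs, 10 mm in diameter and 4 mm tall
- dial_grip (a point): on the dial's upright axis, at the height to grip, 118 mm above the table: 14 mm below the top of the dial's black bar, which is 48 mm long, 14 mm thick and stands 34 mm above its round skirt (54 mm diameter). x axis along the bar, turning with it; the bar's -x end carries the pointer line. At rest the bar lies along the mill's x
- dial (a joint): dial angle, rad; 0 at rest, growing clockwise seen from above. Clicks at 0.4, 0.8 and 1.2 (the third), end stop at 1.28. A spring always turns it back to 0 when let go (about 0.1 N m at rest, 0.3 N m at the third click)
- mill: the bench mill, a white casing 320 x 380 mm with a flat grey deck 85 mm above the table; origin on the table under the controls, 20 mm before the casing's centre. x points to its rear, y to the robot's left; the lever hub pin lies at (30, 90) mm, the dial axis at (-30, -100) mm; a steel pot 124 mm in diameter at (115, 60) mm rises to 147 mm above the table
- amber_bottle: bystander, leave alone: amber bottle, 48 mm diameter, 100 mm tall, standing to the right of the mill
- mortar: bystander, leave alone: white bowl, 90 mm diameter, 50 mm tall, between mill and robot
- tube_rack: bystander, leave alone: white rack of small tubes, 160 x 70 mm, 53 mm tall, to the left of the mill
- goggles: bystander, leave alone: yellow safety goggles, 150 mm wide, 45 mm tall, far right near the robot
- spatula: bystander, leave alone: steel spatula 180 mm long lying flat, between mill and robot
- sample_jar: bystander, leave alone: jar 42 mm diameter, 42 mm tall, standing on the mill's deck behind the dial
- beaker: bystander, leave alone: clear beaker, 66 mm diameter, 80 mm tall, near the robot on its left

How it is judged:
By the outcome, as a careful person would: the job done as asked, in the order asked, and still so for the second after the job is handed in, while the arm keeps its last pose, push and grip.
It also fails if it takes over 42 s, if anything falls off the work surface, if the arm or the gripper's body presses on something with over 40 N, if the wrist force passes 120 N, or if a joint passes its speed limit or range.

## Robot

A 6-joint arm with a two-finger parallel gripper is mounted at the origin on the work surface. World frame = base frame: x ahead of the robot, y to its left, z up, the work surface at z = 0. Lengths are in mm, angles in rad, forces in N, time in s.
With the tool pointing down it reaches from about 350 to 975 mm from the base axis. Payload 7.1 kg.
Tool frame: the origin (TCP) lies on the mounting face of the last link; the fingertips stand 182 mm ahead of it and the grasp point (between the pads) lies 163 mm ahead of it (ctrl.tcp_to_tips is the distance from the TCP to the fingertips, in mm); z points along the fingers, y is the direction in which the jaws open and shut (so a half turn about z gives the same grasp; the last joint's range is limited). The gripper opens to 88 mm and grips with 3 to 60 N. Pads are 20 mm wide; open, the fingers measure 115 mm over their backs; the gripper's body (75 mm by 178 mm) begins 61 mm behind the grasp point.
Start: joints at [1.307, 0.423, 1.63, -0, 1.089, -0.019], TCP at [151.445, 606.359, 404.675] pointing down, gripper open.
Joint ranges: [-3, 3], [-0.9, 2.11], [0.09, 2.58], [-1.31, 4.45], [0.11, 2.69], [-2.54, 2.54]. Speed limits (rad/s): [2.39, 2.39, 3.01, 3.14, 3.14, 3.14].

## Interface

Orientations are given as a rotation vector (axis times angle).
In Python, from workcell import ctrl gives the robot as it stands. The module is installed in compiled form; this text tells all that it offers.
- The arm moves only by the tool send_rows, never from a script. Its argument "commands" is a list of rows, each an object with "translation": the shift along the world's x, y, z normalised to -1 to 1, where 1 is 0.1 m, a list of three; "twist": the turn, a rotation vector about the world's x, y, z normalised to -1 to 1, where 1 is 0.5 rad, a list of three. A call has exactly 10 rows; each row is the pose to reach, as a shift and turn from the pose commanded when the call began; what a row does not reach only later rows make up. A row lasts 1/10 s, in which the tool goes at most 50 mm and 8.59 degrees, less where a joint would pass 70% of its speed; a pose out of reach is approached as far as the arm can. A call with a number of a shift or a turn outside -1 to 1 is refused whole. A call with a gripper value outside its range is refused whole. "grip" is the closure, from -1 (fully open) to 1 (shut), set as the call begins (left out, the last holds). The fingers move at their own pace and stop on an object; the grip force is fixed at half the most. Time passes only in rows, so rows that repeat a pose let the fingers close, or fill a call up. It gives the time, the measured TCP pose, the force and the opening at its end, in the units of the state.
- ctrl.get_obs(): the state, without advancing time (a new reading comes with each control period).
- ctrl.get_image(name): name is "side" or "top" or "wrist"; returns a dict with "img" (400x640x3 uint8, red, green, blue), "intrinsics" (3x3 intrinsics, pixels), "cam_to_world" (4x4, takes a point from camera to world coordinates). Camera axes: x right, y down, z forward; pixel columns grow to the right and rows downward; lengths in mm; the calibration is good to about 2 mm. A picture is of the moment at which its call begins. There is no depth.
- ctrl.close_job(): hands the job in, once; it reports no verdict.
The state is a dict: "t": time; "qpos": joint angles; "qvel": joint speeds; "joint_torque": joint torques, N m; "ee_pos": TCP position; "orientation": TCP orientation; "ft_force": force on the tool from outside, world axes, zero at the start; "moment": the same for the moment, N m; "width": finger opening in mm.
Only numpy, scipy, OpenCV 4.12 (cv2) and the standard library are available. Lean on these libraries where they do the work, as an engineer would, in place of code of your own. Each camera call takes 0.05 s, during which the arm holds its last target. There are 200 camera calls.

## Working session

There is one attempt and no reset: what is moved stays moved. The work goes in short steps, Python scripts to look and compute and a tool call to move; the robot and the scene stay as the last step left them, time stands still between calls to the robot, and variables do not carry over. Pictures are saved under pics/ and viewed, about 8 in all and at most 12, crops included, and the job is handed in when it is done.

Besides the shell and the picture viewer there is one more tool, called after "Request:" by a JSON object that holds its "op" and its "data". send_rows: Moves the arm, as the interface text tells. Its arguments: {"type":"object","properties":{"commands":{"type":"array","items":{"type":"object","properties":{"translation":{"type":"array","items":{"type":"number"}},"twist":{"type":"array","items":{"type":"number"}}}}},"grip":{"type":"number"}},"required":["commands"]}

```bash
mkdir -p pics; cat > h.py <<'E'
import numpy as np,cv2
from workcell import ctrl
def snap(name,f):
    d=ctrl.get_image(name); cv2.imwrite(f'pics/{f}.png',d['img'][:,:,::-1]); np.savez(f'pics/{f}.npz',K=d['intrinsics'],T=d['cam_to_world']); return d
def ray(f,u,v,z):
    d=np.load(f'pics/{f}.npz');K,T=d['K'],d['T']
    r=T[:3,:3]@np.linalg.inv(K)@[u,v,1];o=T[:3,3]
    return o+r*(z-o[2])/r[2]
def proj(f,p):
    d=np.load(f'pics/{f}.npz');K,T=d['K'],d['T']
    c=K@(T[:3,:3].T@(np.array(p)-T[:3,3]));return c[:2]/c[2]
E
python3 - <<'E'
from h import *
for n in ['top','side']: 
    d=snap(n,n+'1'); print(d['cam_to_world'].round(2))
o=ctrl.get_obs();print({k:np.round(v,3) for k,v in o.items()})
E
```

```text
[[ 3.00000e-02 -9.90000e-01  1.60000e-01  3.64290e+02]
 [-1.00000e+00 -3.00000e-02  2.00000e-02 -8.92000e+00]
 [-1.00000e-02 -1.60000e-01 -9.90000e-01  1.23233e+03]
 [ 0.00000e+00  0.00000e+00  0.00000e+00  1.00000e+00]]
[[ 9.9000e-01 -5.0000e-02  1.2000e-01  3.9826e+02]
 [-1.3000e-01 -5.2000e-01  8.4000e-01 -9.5206e+02]
 [ 2.0000e-02 -8.5000e-01 -5.2000e-01  6.7051e+02]
 [ 0.0000e+00  0.0000e+00  0.0000e+00  1.0000e+00]]
{'t': np.float64(0.1), 'qpos': array([ 1.307,  0.424,  1.631, -0.   ,  1.089, -0.019]), 'qvel': array([-0.   , -0.002, -0.002,  0.001,  0.001,  0.001]), 'joint_torque': array([-0.0000e+00, -5.4562e+01, -2.7432e+01,  6.4000e-02,  1.9000e-02,
       -0.0000e+00]), 'ee_pos': array([151.41 , 606.134, 404.008]), 'orientation': array([-3.840e-01, -3.118e+00,  2.000e-03]), 'ft_force': array([ 0.764, -0.3  , -0.457]), 'moment': array([ 0.026,  0.008, -0.029]), 'width': np.float64(87.59)}
```

View pics/top1.png

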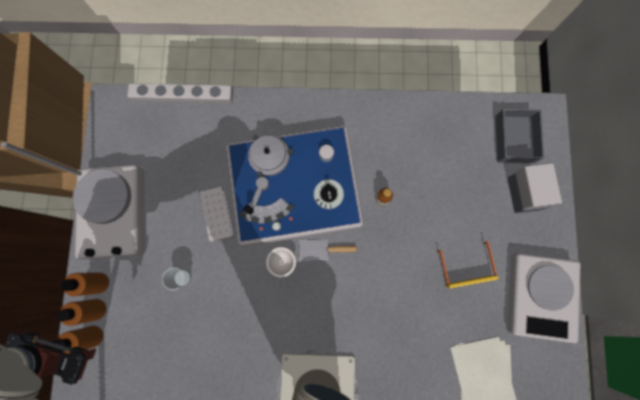

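View pics/side1.png

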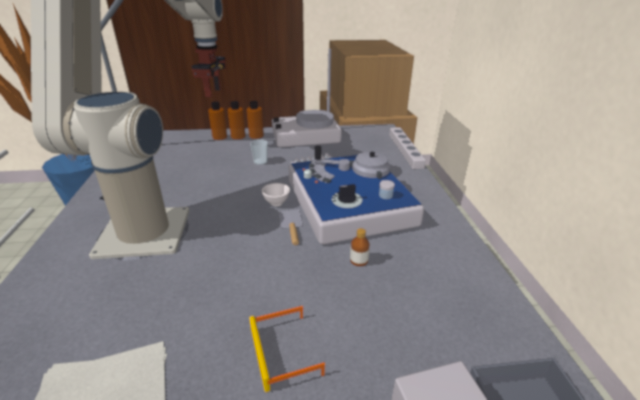

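Top view: the deck is at columns 229–361 and rows 127–242, with the hub near (262,183), the handle near (249,210), the dial near (328,193) and the pot at (268,155). I'll enlarge the crop.

```bash
python3 - <<'E'
from h import *
a=cv2.imread('pics/top1.png')[115:255,220:375];cv2.imwrite('pics/c1.png',cv2.resize(a,None,fx=5,fy=4.2857*5/4.2857,interpolation=cv2.INTER_CUBIC)[:600*2])
for n,u,v,z in [('c1',229,145,85),('c2',346,127,85),('c3',361,224,85),('c4',239,242,85),('hub',262,183,110),('handle',249,210,155),('dial',328,193,125),('peg?',276,227,107)]: print(n,ray('top1',u,v,z).round(0))
E
python3 -c "
import cv2;a=cv2.imread('pics/c1.png');print(a.shape);cv2.imwrite('pics/c1.png',cv2.resize(a,(664,600)))"
```

```text
c1 [729. 289.  85.]
c2 [796. -69.  85.]
c3 [ 497. -119.   85.]
c4 [434. 240.  85.]
hub [608. 177. 110.]
handle [520. 202. 155.]
dial [580. -18. 125.]
peg? [479. 130. 107.]
(700, 775, 3)
```

View pics/c1.png

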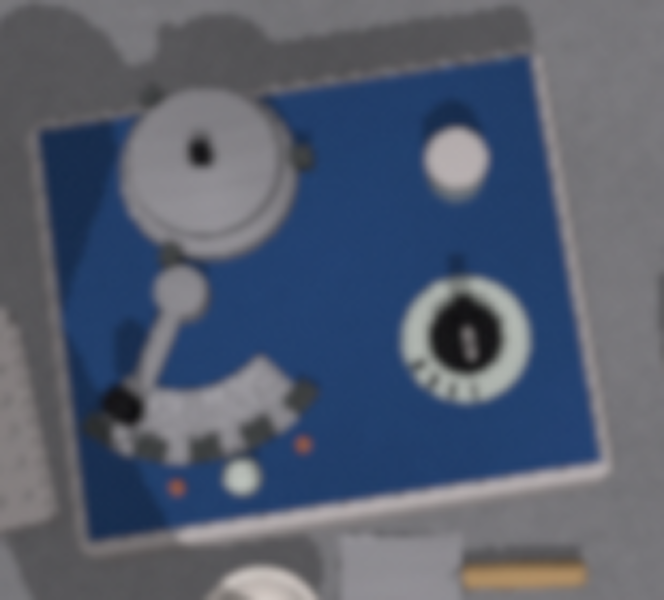

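The studs sit at the outer two notches and the peg at the middle one, so the target is lever 0.70. The mill yaw is about 0.17, and the hub (608,177) and dial (580,-18) match the mill layout. Next I move above the handle.

Request:
{"op": "send_rows", "data": {"commands": [{"translation": [0.09,-0.1,0],"twist": [0,0,0]},{"translation": [0.18,-0.2,0],"twist": [0,0,0]},{"translation": [0.28,-0.3,0],"twist": [0,0,0]},{"translation": [0.37,-0.4,0],"twist": [0,0,0]},{"translation": [0.46,-0.5,0],"twist": [0,0,0]},{"translation": [0.55,-0.6,0],"twist": [0,0,0]},{"translation": [0.64,-0.7,0],"twist": [0,0,0]},{"translation": [0.74,-0.8,0],"twist": [0,0,0]},{"translation": [0.83,-0.9,0],"twist": [0,0,0]},{"translation": [0.92,-1,0],"twist": [0,0,0]}], "grip": -1}}

```text
t: 1.1
ee_pos: [244.2, 505.5, 404.7]
orientation: [0.384, 3.118, 0.0]
ft_force: [0.8, 1.0, -0.7]
width: 87.6
```

Request:
{"op": "send_rows", "data": {"commands": [{"translation": [0.09,-0.1,0],"twist": [0,0,0]},{"translation": [0.18,-0.2,0],"twist": [0,0,0]},{"translation": [0.28,-0.3,0],"twist": [0,0,0]},{"translation": [0.37,-0.4,0],"twist": [0,0,0]},{"translation": [0.46,-0.5,0],"twist": [0,0,0]},{"translation": [0.55,-0.6,0],"twist": [0,0,0]},{"translation": [0.64,-0.7,0],"twist": [0,0,0]},{"translation": [0.74,-0.8,0],"twist": [0,0,0]},{"translation": [0.83,-0.9,0],"twist": [0,0,0]},{"translation": [0.92,-1,0],"twist": [0,0,0]}]}}

```text
t: 2.1
ee_pos: [336.2, 405.5, 404.7]
orientation: [0.384, 3.118, 0.0]
ft_force: [0.4, 0.3, 0.3]
width: 88.1
```

Request:
{"op": "send_rows", "data": {"commands": [{"translation": [0.09,-0.1,0],"twist": [0,0,0]},{"translation": [0.18,-0.2,0],"twist": [0,0,0]},{"translation": [0.28,-0.3,0],"twist": [0,0,0]},{"translation": [0.37,-0.4,0],"twist": [0,0,0]},{"translation": [0.46,-0.5,0],"twist": [0,0,0]},{"translation": [0.55,-0.6,0],"twist": [0,0,0]},{"translation": [0.64,-0.7,0],"twist": [0,0,0]},{"translation": [0.74,-0.8,0],"twist": [0,0,0]},{"translation": [0.83,-0.9,0],"twist": [0,0,0]},{"translation": [0.92,-1,0],"twist": [0,0,0]}]}}

```text
t: 3.1
ee_pos: [428.2, 305.5, 404.7]
orientation: [-0.384, -3.118, 0.0]
ft_force: [0.2, -0.1, 0.1]
width: 87.7
```

Request:
{"op": "send_rows", "data": {"commands": [{"translation": [0.09,-0.1,0],"twist": [0,0,0]},{"translation": [0.18,-0.2,0],"twist": [0,0,0]},{"translation": [0.28,-0.3,0],"twist": [0,0,0]},{"translation": [0.37,-0.4,0],"twist": [0,0,0]},{"translation": [0.46,-0.5,0],"twist": [0,0,0]},{"translation": [0.55,-0.6,0],"twist": [0,0,0]},{"translation": [0.64,-0.7,0],"twist": [0,0,0]},{"translation": [0.74,-0.8,0],"twist": [0,0,0]},{"translation": [0.83,-0.9,0],"twist": [0,0,0]},{"translation": [0.92,-1,0],"twist": [0,0,0]}]}}

```text
t: 4.1
ee_pos: [520.2, 205.5, 404.7]
orientation: [-0.384, -3.118, 0.0]
ft_force: [0.1, 0.3, 0.4]
width: 87.7
```

```bash
python3 - <<'E'
from h import *
d=snap('wrist','w1');print(d['cam_to_world'].round(2));o=ctrl.get_obs();print(o['t'],o['ee_pos'],o['orientation'],o['qpos'].round(3))
for p in [(608,177,110),(521,205,155),(481,130,107),(581,-20,132)]:print(proj('w1',p).round())
E
```

```text
[[ 2.4000e-01  9.4000e-01  2.5000e-01  4.5284e+02]
 [ 9.7000e-01 -2.3000e-01 -6.0000e-02  2.2265e+02]
 [-0.0000e+00  2.5000e-01 -9.7000e-01  3.8439e+02]
 [ 0.0000e+00  0.0000e+00  0.0000e+00  1.0000e+00]]
4.15 [521.23529484 204.54568585 404.76335149] [ 3.84386189e-01  3.11695540e+00 -5.15141992e-04] [ 3.530e-01  3.280e-01  1.776e+00 -1.000e-03  1.037e+00 -9.720e-01]
[313. 293.]
[320. 210.]
[219. 169.]
[ 80. 329.]
```

View pics/w1.png

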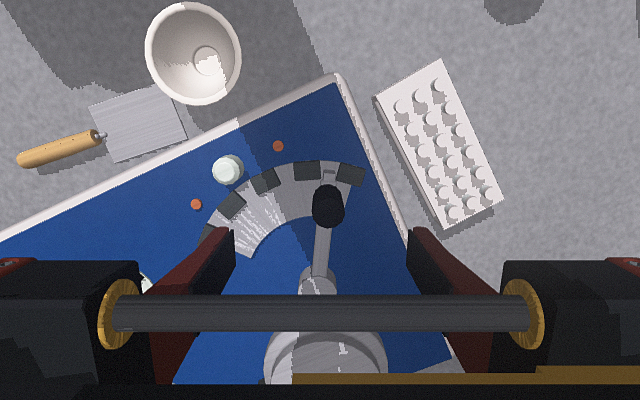

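The wrist view shows the handle's top circle at about (329,211), the peg top at about (229,166), studs at (278,146) and (196,204), and the lever arm running to the hub near (317,290).

```bash
python3 - <<'E'
from h import *
h=ray('w1',329,211,155);p=ray('w1',229,166,107);s1=ray('w1',278,146,89);s2=ray('w1',196,204,89)
print(h,p,s1,s2)
# hub from peg+studs at known 134 radius? & handle 90
from scipy.optimize import least_squares
f=lambda x:np.r_[[np.hypot(*(q[:2]-x[:2]-r*np.array([np.cos(x[2]+a),np.sin(x[2]+a)]))) for q,r,a in((h,90,0),(p,134,.7))]]
f=lambda x:np.concatenate([q[:2]-x[:2]-r*np.array([np.cos(x[2]+a),np.sin(x[2]+a)]) for q,r,a in((h,90,0),(p,134,.7))])
s=least_squares(f,[608,177,2.8]);print(s.x,s.fun)
for z in(s1,s2):d=z[:2]-s.x[:2];print(np.hypot(*d),np.arctan2(d[1],d[0])%6.283-s.x[2])
c=s.x[:2]
for a in np.arange(0,.75,.1):
  print(round(a,2),(c+90*np.array([np.cos(s.x[2]+a),np.sin(s.x[2]+a)])).round(1))
E
```

```text
[522.95621591 211.17212169 155.        ] [480.35361784 138.41393418 107.        ] [475.7823454  179.14851335  89.        ] [507.83276908  93.57045059  89.        ]
[607.06816421 178.54078398   2.75555115] [-0.73533779 -1.25584012  0.73533779  1.25584012]
131.28722541440112 0.3814124823352607
130.64310622660352 1.0939676899092348
0.0 [523.7 212.4]
0.1 [520.7 203.9]
0.2 [518.6 195.2]
0.3 [517.4 186.3]
0.4 [517.1 177.3]
0.5 [517.7 168.3]
0.6 [519.1 159.4]
0.7 [521.5 150.7]
```

Handle at about (523,212), with hub, peg and studs mutually consistent at (607,178.5) and lever 0.70 confirmed. Next I descend and grip.

Request:
{"op": "send_rows", "data": {"commands": [{"translation": [0.03,0.06,0],"twist": [0,0,0]},{"translation": [0.03,0.06,-0.1],"twist": [0,0,0]},{"translation": [0.03,0.06,-0.22],"twist": [0,0,0]},{"translation": [0.03,0.06,-0.34],"twist": [0,0,0]},{"translation": [0.03,0.06,-0.46],"twist": [0,0,0]},{"translation": [0.03,0.06,-0.58],"twist": [0,0,0]},{"translation": [0.03,0.06,-0.7],"twist": [0,0,0]},{"translation": [0.03,0.06,-0.82],"twist": [0,0,0]},{"translation": [0.03,0.06,-0.93],"twist": [0,0,0]},{"translation": [0.03,0.06,-1],"twist": [0,0,0]}]}}

```text
t: 5.15
ee_pos: [522.3, 212.3, 303.4]
orientation: [-0.384, -3.117, 0.001]
ft_force: [0.1, 0.8, 0.3]
width: 87.8
```

Request:
{"op": "send_rows", "data": {"commands": [{"translation": [0,0,-0.03],"twist": [0,0,0]},{"translation": [0,0,-0.03],"twist": [0,0,0]},{"translation": [0,0,-0.03],"twist": [0,0,0]},{"translation": [0,0,-0.03],"twist": [0,0,0]},{"translation": [0,0,-0.03],"twist": [0,0,0]},{"translation": [0,0,-0.03],"twist": [0,0,0]},{"translation": [0,0,-0.03],"twist": [0,0,0]},{"translation": [0,0,-0.03],"twist": [0,0,0]},{"translation": [0,0,-0.03],"twist": [0,0,0]},{"translation": [0,0,-0.03],"twist": [0,0,0]}], "grip": 1}}

```text
t: 6.15
ee_pos: [522.4, 212.3, 301.7]
orientation: [-0.383, -3.118, 0.0]
ft_force: [-0.3, -0.4, 0.4]
width: 24.1
```

Gripped at 24.1 mm, which matches the post. Next I swing along the arc.

Request:
{"op": "send_rows", "data": {"commands": [{"translation": [-0.015,-0.043,0],"twist": [0,0,0.1]},{"translation": [-0.03,-0.085,0],"twist": [0,0,0.2]},{"translation": [-0.041,-0.128,0],"twist": [0,0,0.3]},{"translation": [-0.051,-0.172,0],"twist": [0,0,0.4]},{"translation": [-0.058,-0.216,0],"twist": [0,0,0.5]},{"translation": [-0.063,-0.261,0],"twist": [0,0,0.6]},{"translation": [-0.065,-0.306,0],"twist": [0,0,0.7]},{"translation": [-0.066,-0.351,0],"twist": [0,0,0.8]},{"translation": [-0.066,-0.351,0],"twist": [0,0,0.8]},{"translation": [-0.066,-0.351,0],"twist": [0,0,0.8]}]}}

```text
t: 7.15
ee_pos: [516.3, 177.1, 301.7]
orientation: [-0.241, 3.131, -0.0]
ft_force: [4.3, -2.8, -2.4]
width: 23.5
```

Request:
{"op": "send_rows", "data": {"commands": [{"translation": [0.003,-0.045,0],"twist": [0,0,0.1]},{"translation": [0.006,-0.09,0],"twist": [0,0,0.2]},{"translation": [0.013,-0.135,0],"twist": [0,0,0.3]},{"translation": [0.02,-0.179,0],"twist": [0,0,0.4]},{"translation": [0.032,-0.223,0],"twist": [0,0,0.5]},{"translation": [0.044,-0.266,0],"twist": [0,0,0.6]},{"translation": [0.044,-0.266,0],"twist": [0,0,0.6]},{"translation": [0.044,-0.266,0],"twist": [0,0,0.6]},{"translation": [0.044,-0.266,0],"twist": [0,0,0.6]},{"translation": [0.044,-0.266,0],"twist": [0,0,0.6]}]}}

```text
t: 8.15
ee_pos: [520.8, 150.6, 301.7]
orientation: [-0.707, 3.06, -0.001]
ft_force: [5.1, -4.1, -2.9]
width: 23.6
```

The lever is near 0.70 with low forces. Next I release, then rise.

Request:
{"op": "send_rows", "data": {"commands": [{"translation": [0,0,0],"twist": [0,0,0]},{"translation": [0,0,0],"twist": [0,0,0]},{"translation": [0,0,0],"twist": [0,0,0]},{"translation": [0,0,0],"twist": [0,0,0]},{"translation": [0,0,0],"twist": [0,0,0]},{"translation": [0,0,0],"twist": [0,0,0]},{"translation": [0,0,0],"twist": [0,0,0]},{"translation": [0,0,0],"twist": [0,0,0]},{"translation": [0,0,0.02],"twist": [0,0,0]},{"translation": [0,0,0.05],"twist": [0,0,0]}], "grip": -1}}

```text
t: 9.15
ee_pos: [520.2, 150.6, 306.7]
orientation: [0.709, -3.06, 0.0]
ft_force: [0.2, 0.0, 0.4]
width: 87.9
```

Request:
{"op": "send_rows", "data": {"commands": [{"translation": [0,0,0.1],"twist": [0,0,0]},{"translation": [0,0,0.2],"twist": [0,0,0]},{"translation": [0,0,0.3],"twist": [0,0,0]},{"translation": [0,0,0.4],"twist": [0,0,0]},{"translation": [0,0,0.5],"twist": [0,0,0]},{"translation": [0,0,0.6],"twist": [0,0,0]},{"translation": [0,0,0.7],"twist": [0,0,0]},{"translation": [0,0,0.8],"twist": [0,0,0]},{"translation": [0,0,0.9],"twist": [0,0,0]},{"translation": [0,0,1],"twist": [0,0,0]}]}}

```text
t: 10.15
ee_pos: [520.2, 150.7, 407.5]
orientation: [-0.709, 3.061, -0.0]
ft_force: [-1.0, 0.1, -1.0]
width: 87.7
```

Request:
{"op": "send_rows", "data": {"commands": [{"translation": [0.05,-0.1,0],"twist": [0,0,-0.06]},{"translation": [0.1,-0.2,0],"twist": [0,0,-0.12]},{"translation": [0.15,-0.3,0],"twist": [0,0,-0.18]},{"translation": [0.2,-0.4,0],"twist": [0,0,-0.24]},{"translation": [0.25,-0.5,0],"twist": [0,0,-0.3]},{"translation": [0.3,-0.6,0],"twist": [0,0,-0.36]},{"translation": [0.35,-0.7,0],"twist": [0,0,-0.42]},{"translation": [0.4,-0.8,0],"twist": [0,0,-0.48]},{"translation": [0.5,-0.9,0],"twist": [0,0,-0.54]},{"translation": [0.6,-1,0],"twist": [0,0,-0.6]}]}}

```text
t: 11.15
ee_pos: [581.1, 49.8, 406.8]
orientation: [-0.24, 3.132, -0.0]
ft_force: [-0.2, -0.1, 0.2]
width: 87.9
```

```bash
python3 - <<'E'
from h import *
d=snap('wrist','w2');o=ctrl.get_obs();print(o['t'],o['ee_pos'],o['orientation'],o['qpos'].round(3))
for p in [(581,-20,132),(522,150,155),(480.5,138,107)]:print(proj('w2',p).round())
E
```

```text
11.2 [582.3922768   48.7466639  406.91894088] [-2.36395031e-01  3.13088347e+00 -1.11514586e-03] [ 6.300e-02  3.610e-01  1.720e+00 -1.000e-03  1.058e+00 -1.658e+00]
[230. 186.]
[481. 147.]
[452.  84.]
```

View pics/w2.png

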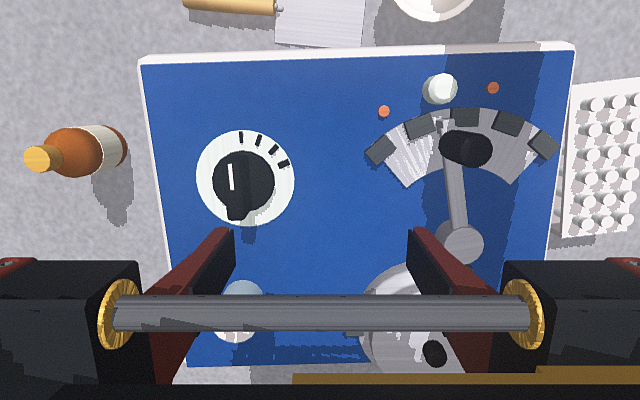

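The lever arm points at the peg and sits in the third gap (0.70), with hub (460,245), arm tip (447,128) and peg (441,88) on one line. The dial bar's top is at about (232,188), with its pointer line at (231,177). I'll enlarge it to get the bar centre and angle.

```bash
python3 - <<'E'
from h import *
a=cv2.imread('pics/w2.png')[120:240,180:310]
a=np.clip(a.astype(float)*2.2,0,255).astype('uint8')
cv2.imwrite('pics/c2.png',cv2.resize(a,(650,600),interpolation=cv2.INTER_CUBIC))
E
```

```text
(no output)
```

View pics/c2.png

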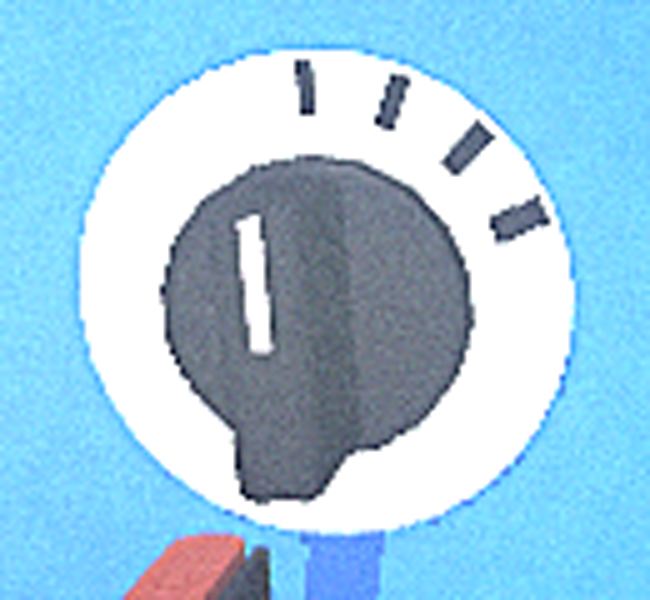

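```bash
python3 - <<'E'
from h import *
print(ray('w2',180+328/5,120+290/5,98),ray('w2',180+328/5,120+290/5,92))
a=ray('w2',180+245/5,120+215/5,132);b=ray('w2',180+262/5,120+352/5,132);d=b-a
print(a,b,np.arctan2(d[1],d[0])); print(ray('w2',180+282/5,120+500/5,132))
print('hub-based yaw', (2.765+.525-np.pi))
E
```

```text
[580.98769942 -15.10752412  98.        ] [582.41383454 -16.24434164  92.        ]
[563.37431211 -22.0784428  132.        ] [584.08993716 -17.71169328 132.        ] 0.207753463027679
[607.42999665 -12.5303783  132.        ]
hub-based yaw 0.14840734641020692
```

The dial axis is at about (581.5,-17) and the bar angle about 0.18. A black collar, up to roughly 105 mm, surrounds the bar's foot, so I'll grip with the tips at about 109 mm.

Request:
{"op": "send_rows", "data": {"commands": [{"translation": [0,-0.1,0],"twist": [0,0,0.06]},{"translation": [0,-0.2,0],"twist": [0,0,0.06]},{"translation": [0.01,-0.3,0],"twist": [0,0,0.06]},{"translation": [0.01,-0.4,0],"twist": [0,0,0.06]},{"translation": [0.01,-0.5,-0.05],"twist": [0,0,0.06]},{"translation": [0.013,-0.6,-0.1],"twist": [0,0,0.06]},{"translation": [0.013,-0.68,-0.15],"twist": [0,0,0.06]},{"translation": [0.013,-0.68,-0.2],"twist": [0,0,0.06]},{"translation": [0.013,-0.68,-0.25],"twist": [0,0,0.06]},{"translation": [0.013,-0.68,-0.3],"twist": [0,0,0.06]}]}}

```text
t: 12.2
ee_pos: [581.5, -17.1, 376.1]
orientation: [0.291, -3.128, -0.0]
ft_force: [-0.2, -0.5, 0.3]
width: 87.7
```

Request:
{"op": "send_rows", "data": {"commands": [{"translation": [0,0,-0.1],"twist": [0,0,0]},{"translation": [0,0,-0.2],"twist": [0,0,0]},{"translation": [0,0,-0.3],"twist": [0,0,0]},{"translation": [0,0,-0.4],"twist": [0,0,0]},{"translation": [0,0,-0.5],"twist": [0,0,0]},{"translation": [0,0,-0.6],"twist": [0,0,0]},{"translation": [0,0,-0.7],"twist": [0,0,0]},{"translation": [0,0,-0.77],"twist": [0,0,0]},{"translation": [0,0,-0.82],"twist": [0,0,0]},{"translation": [0,0,-0.86],"twist": [0,0,0]}]}}

```text
t: 13.2
ee_pos: [581.6, -17.4, 290.2]
orientation: [0.29, -3.128, -0.0]
ft_force: [-0.5, 0.3, -0.4]
width: 88.0
```

Request:
{"op": "send_rows", "data": {"commands": [{"translation": [0,0,0],"twist": [0,0,0]},{"translation": [0,0,0],"twist": [0,0,0]},{"translation": [0,0,0],"twist": [0,0,0]},{"translation": [0,0,0],"twist": [0,0,0]},{"translation": [0,0,0],"twist": [0,0,0]},{"translation": [0,0,0],"twist": [0,0,0]},{"translation": [0,0,0],"twist": [0,0,0]},{"translation": [0,0,0],"twist": [0,0,0]},{"translation": [0,0,0],"twist": [0,0,0]},{"translation": [0,0,0],"twist": [0,0,0]}], "grip": 1}}

```text
t: 14.2
ee_pos: [581.7, -18.1, 290.7]
orientation: [-0.292, 3.128, -0.003]
ft_force: [0.5, -3.7, -0.4]
width: 13.9
```

```bash
python3 - <<'E'
from h import *
o=ctrl.get_obs();print({k:np.round(v,3) for k,v in o.items()})
E
```

```text
{'t': np.float64(14.2), 'qpos': array([-0.051,  0.513,  1.799, -0.003,  0.829, -1.806]), 'qvel': array([-0.002, -0.001, -0.   ,  0.015,  0.002,  0.002]), 'joint_torque': array([  3.076, -54.048, -21.205,   1.245,   0.183,  -0.084]), 'ee_pos': array([581.679, -18.139, 290.709]), 'orientation': array([-2.920e-01,  3.128e+00, -3.000e-03]), 'ft_force': array([ 0.452, -3.693, -0.429]), 'moment': array([-0.411, -0.045, -0.049]), 'width': np.float64(13.928)}
```

Firm 13.9 mm grip on the bar. Next I turn clockwise, recentring by 1 mm.

Request:
{"op": "send_rows", "data": {"commands": [{"translation": [0,-0.01,0],"twist": [0,0,-0.1]},{"translation": [0,-0.01,0],"twist": [0,0,-0.2]},{"translation": [0,-0.01,0],"twist": [0,0,-0.3]},{"translation": [0,-0.01,0],"twist": [0,0,-0.4]},{"translation": [0,-0.01,0],"twist": [0,0,-0.5]},{"translation": [0,-0.01,0],"twist": [0,0,-0.6]},{"translation": [0,-0.01,0],"twist": [0,0,-0.7]},{"translation": [0,-0.01,0],"twist": [0,0,-0.8]},{"translation": [0,-0.01,0],"twist": [0,0,-0.9]},{"translation": [0,-0.01,0],"twist": [0,0,-1]}]}}

```text
t: 15.2
ee_pos: [581.8, -17.3, 290.8]
orientation: [0.496, 3.102, 0.003]
ft_force: [1.1, 8.0, -0.3]
width: 13.7
```

Request:
{"op": "send_rows", "data": {"commands": [{"translation": [0,0,0],"twist": [0,0,-0.1]},{"translation": [0,0,0],"twist": [0,0,-0.2]},{"translation": [0,0,0],"twist": [0,0,-0.3]},{"translation": [0,0,0],"twist": [0,0,-0.4]},{"translation": [0,0,0],"twist": [0,0,-0.5]},{"translation": [0,0,0],"twist": [0,0,-0.6]},{"translation": [0,0,0],"twist": [0,0,-0.7]},{"translation": [0,0,0],"twist": [0,0,-0.8]},{"translation": [0,0,0],"twist": [0,0,-0.9]},{"translation": [0,0,0],"twist": [0,0,-1]}]}}

```text
t: 16.2
ee_pos: [582.4, -16.3, 290.8]
orientation: [1.248, 2.882, 0.007]
ft_force: [4.1, 14.4, -2.5]
width: 13.9
```

Request:
{"op": "send_rows", "data": {"commands": [{"translation": [0,0,0],"twist": [0,0,-0.08]},{"translation": [0,0,0],"twist": [0,0,-0.16]},{"translation": [0,0,0],"twist": [0,0,-0.24]},{"translation": [0,0,0],"twist": [0,0,-0.32]},{"translation": [0,0,0],"twist": [0,0,-0.4]},{"translation": [0,0,0],"twist": [0,0,-0.44]},{"translation": [0,0,0],"twist": [0,0,-0.44]},{"translation": [0,0,0],"twist": [0,0,-0.44]},{"translation": [0,0,0],"twist": [0,0,-0.44]},{"translation": [0,0,0],"twist": [0,0,-0.44]}]}}

```text
t: 17.2
ee_pos: [582.8, -16.0, 290.8]
orientation: [1.553, 2.729, 0.009]
ft_force: [7.0, 15.3, -4.2]
width: 13.8
```

```bash
python3 - <<'E'
from h import *
snap('wrist','w3');snap('top','t3')
a=cv2.imread('pics/t3.png')[115:255,220:375];cv2.imwrite('pics/c3.png',cv2.resize(a,(664,600),interpolation=cv2.INTER_CUBIC))
o=ctrl.get_obs();print({k:np.round(v,3) for k,v in o.items()})
v=o['orientation'];print('turned',1.757-((2*np.arctan2(v[1],v[0])-np.pi/2)%np.pi))
E
```

```text
{'t': np.float64(17.3), 'qpos': array([-0.049,  0.514,  1.798,  0.006,  0.827, -0.589]), 'qvel': array([-0.001, -0.001, -0.002, -0.   ,  0.   , -0.001]), 'joint_torque': array([ -9.904, -55.286, -18.874,  -3.451,   1.722,   0.332]), 'ee_pos': array([582.759, -15.968, 290.816]), 'orientation': array([1.553, 2.729, 0.009]), 'ft_force': array([ 6.507, 16.111, -4.483]), 'moment': array([ 2.794, -1.052,  0.342]), 'width': np.float64(14.213)}
turned 1.2211637078333808
```

View pics/w3.png

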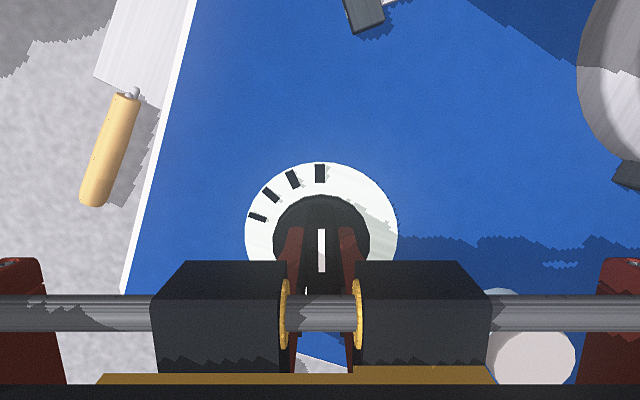

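The wrist view shows the pointer line at column 321, in line with the fourth mark (319,173), which is the third click, and both fingers on the bar. There is 17 N of side load, so I'll shift towards the axis to relax it and then check the angle by numbers.

Request:
{"op": "send_rows", "data": {"commands": [{"translation": [0.005,0.01,0],"twist": [0,0,0]},{"translation": [0.01,0.025,0],"twist": [0,0,0]},{"translation": [0.01,0.025,0],"twist": [0,0,0]},{"translation": [0.01,0.025,0],"twist": [0,0,0]},{"translation": [0.01,0.025,0],"twist": [0,0,0]},{"translation": [0.01,0.025,0],"twist": [0,0,0]},{"translation": [0.01,0.025,0],"twist": [0,0,0]},{"translation": [0.01,0.025,0],"twist": [0,0,0]},{"translation": [0.01,0.025,0],"twist": [0,0,0]},{"translation": [0.01,0.025,0],"twist": [0,0,0]}]}}

```text
t: 18.3
ee_pos: [583.1, -15.2, 290.8]
orientation: [1.553, 2.729, 0.003]
ft_force: [4.1, 6.5, -2.1]
width: 13.7
```

```bash
python3 - <<'E'
from h import *
snap('wrist','w4')
o=ctrl.get_obs();print({k:np.round(o[k],3) for k in('t','ee_pos','ft_force','moment','width')})
v=o['orientation'];print('turned',1.757-((2*np.arctan2(v[1],v[0])-np.pi/2)%np.pi))
a=cv2.imread('pics/w4.png')[150:300,235:405]
cv2.imwrite('pics/c4.png',cv2.resize(np.clip(a*1.6,0,255).astype('uint8'),(680,600),interpolation=cv2.INTER_CUBIC))
# marks in w2 (crop ends, outer->inner)
for p,q in[((302,62),(309,112)),((400,78),(384,126)),((484,128),(453,168)),((546,212),(497,232))]:
  A,B=[ray('w2',180+t[0]/5,120+t[1]/5,98) for t in(p,q)];d=B-A;print(np.arctan2(d[1],d[0]),A,B)
E
```

```text
{'t': np.float64(18.35), 'ee_pos': array([583.141, -15.19 , 290.795]), 'ft_force': array([ 3.882,  6.151, -3.385]), 'moment': array([ 1.078, -0.682,  0.328]), 'width': np.float64(13.881)}
turned 1.2210144720243472
0.2350887297785399 [543.15018654 -23.12736414  98.        ] [551.19647339 -21.20013746  98.        ]
-0.21254446054401283 [543.28406277  -6.75193522  98.        ] [551.60550768  -8.54773589  98.        ]
-0.5288444617691196 [549.38332698   8.06844771  98.        ] [556.85153167   3.70428409  98.        ]
-1.0311156366847445 [561.88226425  20.18272259  98.        ] [566.55917504  12.37480163  98.        ]
```

View pics/c4.png

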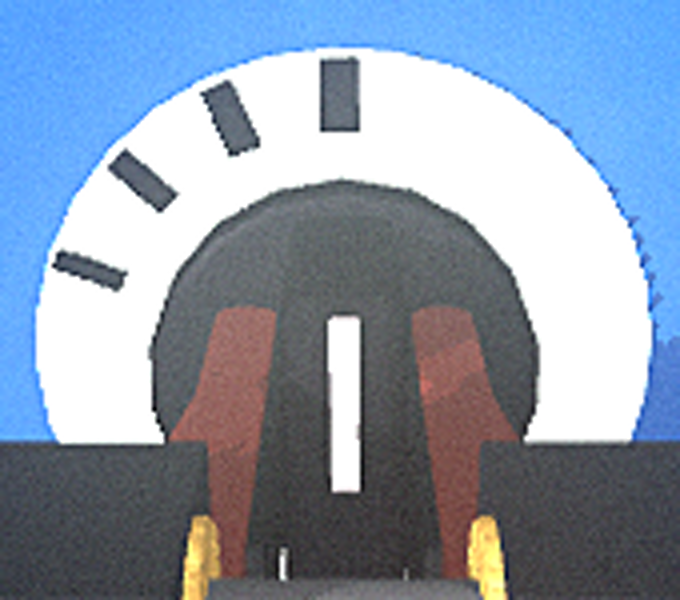

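View pics/c3.png

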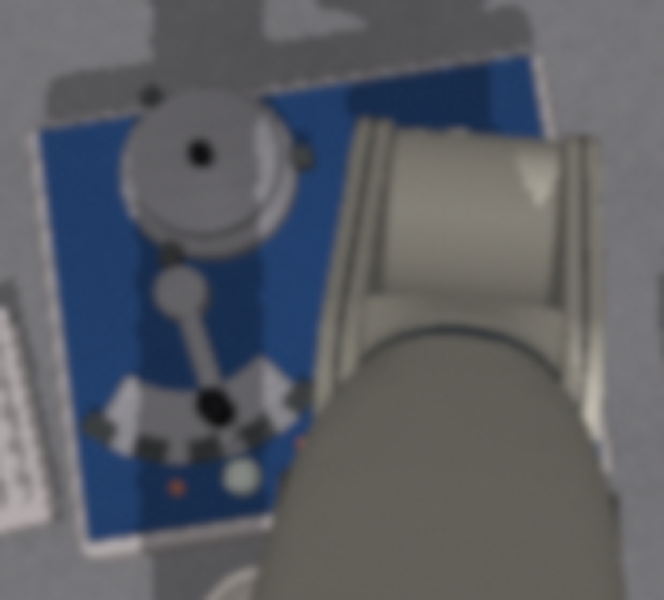

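The enlarged view shows the pointer line (col 321.2) on the fourth mark (col 320.0), so the dial is at about 1.2–1.22, which is the third click. The top view shows the lever still in the 0.70 gap, pointing at the peg. I'll hand in.

```bash
python3 -c "
from workcell import ctrl
print(ctrl.close_job())"
```

```text
the job is handed in; nothing more can be done
None
```

I handed the job in at about 18.4 s: the lever is engaged in the marked notch and released, and the gripper is holding the dial at its third click.

- **Lever:** The index peg stands at the 0.70 notch. I gripped the handle, swung it along its arc and let go. Afterwards both the wrist and top pictures showed the arm seated there, pointing at the peg.
- **Dial:** I then gripped the bar and turned it clockwise. The tool turned 1.22 rad, and the pointer line sits on the third-click mark, perhaps 0.02 rad past it. It is held against a spring moment of about 0.33 N m.
- **Side load:** Turning slightly off the dial's axis built up about 17 N sideways. I shifted the tool to bring that down to about 7 N before handing in.
- **Checks that disagreed or fell short:**
  - My estimates of the dial axis differed by 2–3 mm, and reading the mark angles from the oblique picture gave uneven spacing. I relied on the near-overhead pointer check instead.
  - I saw no disturbed bystanders. However, the arm hid the sample jar side in the last top view, and I took no final picture of the goggles or beaker.

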